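# Stand a gas bottle up against the bench stop

### The job

Slide the blue gas bottle along the bench until its foot butts against the red stop rail, then raise its valve end until it stands upright on its foot, right against the rail, and let go. Never lift the foot end clear of the bench, and leave the yellow bottle lying where it is.

Things in the scene. Friction and masses are not known exactly. Their poses are not given: they have to be found in the camera images.
- bottle: Blue gas bottle, brass valve, 0.4 kg: straight 50 mm cylinder for 135 mm from its flat foot, then shoulder, neck and 24 mm valve, 170 mm in all. Starts lying, foot 30-60 mm from the rail, within 10 degrees of square to it. Origin: centre of the foot face, on the axis (25 mm high lying, 0 standing). x axis: foot to valve. It can roll, and swivel between two gripping fingers.
- spare: Yellow gas bottle, same shape, size and frame as the blue one, lying beside it before the same rail, axes 150 to 250 mm apart; which is left or right varies. To be left alone.
- stop: Red steel rail fixed to the bench: upright plate 460 mm long (y), 60 high, 8 thick, flange behind. Origin: middle of the lower edge of its front face, which looks at the robot; x points into the plate, away from the bottles; z up. Yaw within 15 degrees. A butted bottle's foot centre has x = 0 lying and -25 mm standing: its foot slides back down the face as it is raised.

How it is judged:
On the way:
1. The foot of the blue bottle, still lying or raised by less than about 30 degrees, is brought against the rail (foot centre within 18 mm of the face) (x of bottle in the frame of stop above -0.018 m and angle between bottle's own x axis and vertical above 1 rad), for 0.1 s.
At the end, for the whole second after the job is handed in: The blue bottle stands freely and at rest on its foot on the bench, valve up, within 10 degrees of vertical, in front of the rail with no more than 20 mm between its side and the rail's face; the yellow bottle lies within 20 mm of where it was (angle between bottle's own x axis and vertical below 0.18 rad and height (world z) of bottle below 0.012 m and x of bottle in the frame of stop between -0.045 and -0.015 m and y of bottle in the frame of stop between -0.23 and 0.23 m and linear speed of bottle below 0.03 m/s and contact force between bottle and the fingers below 0.2 N and distance of spare from where it was at the start of the episode below 0.02 m); the robot touches nothing.
It fails at once if The foot end of the blue bottle is lifted clear of the bench (foot centre more than 50 mm above it, 25 mm higher than while lying) (height (world z) of bottle above 0.05 m).
It fails at once if The yellow bottle is moved more than 20 mm (distance of spare from where it was at the start of the episode above 0.02 m).
It also fails if it takes over 35 s, if anything falls off the work surface, if the arm or the gripper's body presses on something with over 40 N, if the wrist force passes 120 N, or if a joint passes its speed limit or range.

### The arm

A 6-joint arm with a two-finger parallel gripper is mounted at the origin on the work surface. World frame = base frame: x ahead of the robot, y to its left, z up, the work surface at z = 0. Lengths are in m, angles in rad, forces in N, time in s.
With the tool pointing down it reaches from about 0.4 to 0.825 m from the base axis. Payload 7 kg.
Tool frame: the origin (TCP) lies between the finger pads; the fingertips stand 11 mm ahead of it and the grasp point (between the pads) lies 8 mm behind it; x points along the fingers, z is the direction in which the jaws open and shut, and the axes are right-handed (so a half turn about x gives the same grasp; the last joint's range is limited). The gripper opens to 88 mm and grips with 3 to 60 N. Pads are 19 mm wide; open, the fingers measure 130 mm over their backs; the gripper's body (78 mm by 193 mm) begins 47 mm behind the grasp point.
Start: joints at [1.601, 0.359, 0.012, 0, -1.224, -0.288], TCP at [0.172, 0.653, 0.206] pointing down, gripper open.
Joint ranges: [-3.07, 3.07], [-1.43, 2.12], [-1.02, 1.25], [-3.03, 1.67], [-3.05, -0], [-3.03, 3.03]. Speed limits (rad/s): [2.39, 2.39, 3.01, 3.14, 3.14, 3.14].

### API

Orientations are given as [roll, pitch, yaw] about the fixed x, y, z axes, in that order (R = Rz(yaw) Ry(pitch) Rx(roll)).
In Python, from station import arm gives the robot as it stands.
- The arm moves only by the tool jog_arm, never from a script. Its argument "motion" is a list of rows, each an object of numbers: "dx", "dy", "dz": the shift along the tool's x, y, z in m; "twist": the turn about the tool's x in degrees. In form: [{"dx": .., "dy": .., "dz": .., "twist": ..}, ...]. A call has 1 to 20 rows; each row is the pose to reach, as a shift and turn from the pose commanded when the call began, along the tool's axes at that moment; what a row does not reach only later rows make up. A row lasts 1/12 s, in which the tool goes at most 41.7 mm and 7.16 degrees, less where a joint would pass 70% of its speed; a pose out of reach is approached as far as the arm can. A call with a gripper value outside its range is refused whole. "gripper" is the finger opening in m, from 0 to 0.0876, set as the call begins (left out, the last holds). The fingers move at their own pace and stop on an object; "newtons" is the grip in N (left out, the last holds). Time passes only in rows, so rows that repeat a pose let the fingers close. It gives the time, the measured TCP pose, the force and the opening at its end, in the units of the state.
- arm.get_state(): the state, without advancing time (a new reading comes with each control period).
- arm.grab_frame(name): name is "side" or "top"; returns the picture (384x512x3 uint8, red, green, blue); there is no depth.
- arm.camera_model(name): a dict with "camera_matrix" (3x3 intrinsics, pixels), "eye" and "attitude" of the camera in the world. Camera axes: x right, y down, z forward; pixel columns grow to the right and rows downward; lengths in m; the calibration is good to about 2 mm. A picture is of the moment at which its call begins. camera_model takes no time and is no camera call.
- arm.job_done(): hands the job in, once; it reports no verdict.
The state is a dict: "t": time; "q": joint angles; "qd": joint speeds; "joint_efforts": joint torques, N m; "eef_pos": TCP position; "ee_rot": TCP orientation; "force": force on the tool from outside, world axes, zero at the start; "moment": the same for the moment, N m; "width": finger opening in m.
Only numpy, scipy, OpenCV 4.12 (cv2) and the standard library are available. Lean on these libraries where they do the work, as an engineer would, in place of code of your own. Each camera call takes 0.05 s, during which the arm holds its last target.

## Working session

There is one attempt and no reset: what is moved stays moved. The work goes in short steps, Python scripts to look and compute and a tool call to move; the robot and the scene stay as the last step left them, time stands still between calls to the robot, and variables do not carry over. Pictures are saved under pics/ and viewed, and the job is handed in when it is done.

Besides the shell and the picture viewer there is one more tool, called after ">>>" as name(argument=value, ...) on one line, values as JSON. jog_arm: Moves the arm, as the interface text tells. Its arguments: {"type":"object","properties":{"motion":{"type":"array"},"gripper":{"type":"number"},"newtons":{"type":"number"}},"required":["motion"]}

```bash
ls; mkdir -p pics; python3 - <<'E'
from station import arm
import cv2
print(arm.get_state())
for n in("side","top"):
    print(n,arm.camera_model(n)); cv2.imwrite(f"pics/{n}0.png",arm.grab_frame(n)[:,:,::-1])
E
```

```text
pics
{'t': 0.0, 'q': array([ 1.60109461e+00,  3.59396139e-01,  1.10531719e-02, -3.92561866e-04,
       -1.22411114e+00, -2.88112176e-01]), 'qd': array([ 7.74019913e-05,  1.07294846e-04,  6.48766912e-04,  3.70437273e-05,
       -3.96815414e-04,  1.64724024e-03]), 'joint_efforts': array([ 1.19692344e-03, -5.82726717e+01,  2.93046874e+01,  6.99694365e+00,
        6.94389077e-03, -1.56068609e-04]), 'eef_pos': array([0.17197513, 0.65216618, 0.20470663]), 'ee_rot': array([ 0.06910741,  1.56909796, -1.7596365 ]), 'force': array([-0.01975636,  0.49054629,  0.36297212]), 'moment': array([-0.02327297,  0.01974573, -0.0150293 ]), 'width': 0.08757080586664504}
side {'camera_matrix': array([[354.47399288,   0.        , 255.27860431],
       [  0.        , 354.47399288, 188.72611215],
       [  0.        ,   0.        ,   1.        ]]), 'eye': array([ 0.61295595, -0.44194508,  0.51810665]), 'attitude': array([-2.36232932, -0.01000077, -0.00705784])}
top {'camera_matrix': array([[348.86498284,   0.        , 259.57132637],
       [  0.        , 348.86498284, 188.08110135],
       [  0.        ,   0.        ,   1.        ]]), 'eye': array([ 0.54012548, -0.00327428,  0.70449348]), 'attitude': array([-2.98847788,  0.04119907, -1.5676892 ])}
```

View pics/side0.png

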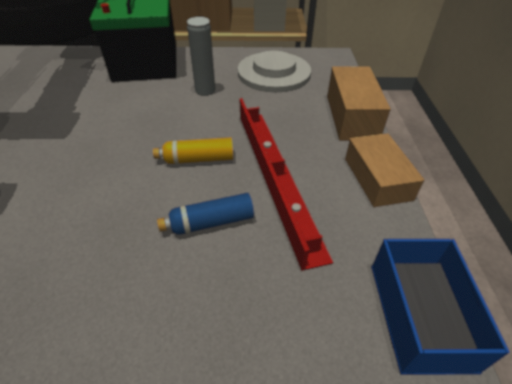

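View pics/top0.png

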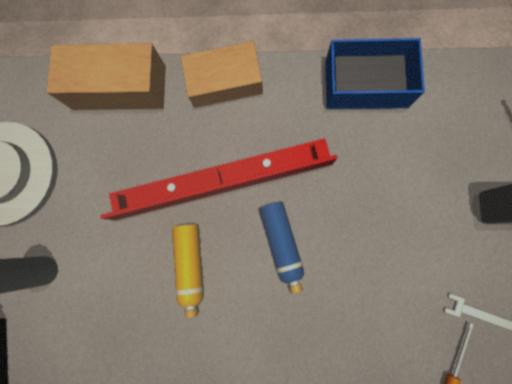

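```bash
python3 - <<'E'
import cv2
a=cv2.imread("pics/top0.png")[130:330,90:350]; cv2.imwrite("pics/top0c.png",cv2.resize(a,None,fx=3,fy=3,interpolation=cv2.INTER_CUBIC))
a=cv2.imread("pics/side0.png")[90:275,140:340]; cv2.imwrite("pics/side0c.png",cv2.resize(a,None,fx=3,fy=3,interpolation=cv2.INTER_CUBIC))
E
```

```text
(no output)
```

View pics/top0c.png

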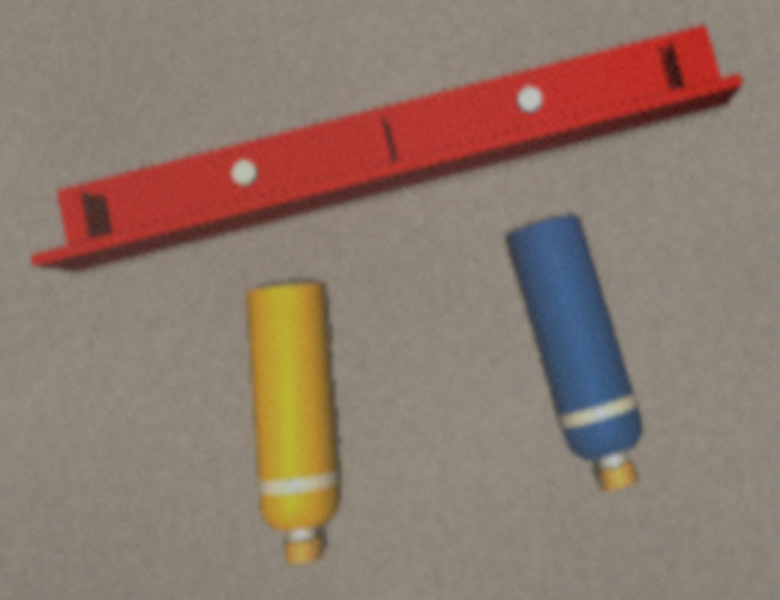

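View pics/side0c.png

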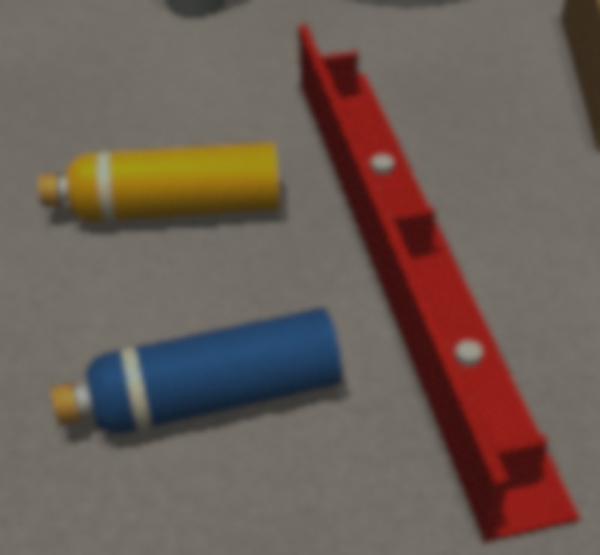

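```bash
cat > h.py <<'E'
import numpy as np
from scipy.spatial.transform import Rotation as Ro
from station import arm
def ray(n,p,z):
    c=arm.camera_model(n);K=c['camera_matrix'];R=Ro.from_euler('xyz',c['attitude']).as_matrix()
    d=R@np.linalg.solve(K,[p[0],p[1],1]);e=c['eye'];return e+d*(z-e[2])/d[2]
def proj(n,X):
    c=arm.camera_model(n);K=c['camera_matrix'];R=Ro.from_euler('xyz',c['attitude']).as_matrix()
    x=K@(R.T@(np.array(X)-c['eye']));return x[:2]/x[2]
E
python3 - <<'E'
from h import *
t=lambda u,v:(90+u/3,130+v/3)
s=lambda u,v:(140+u/3,90+v/3)
P=lambda l,n,p,z:print(l,ray(n,p,z).round(4))
P('foot L','top',t(507,235),.025);P('foot R','top',t(580,214),.025)
P('valve L','top',t(603,491),.025);P('valve R','top',t(636,484),.025)
P('yfoot','top',t(287,285),.025);P('yval','top',t(305,563),.025)
P('rail botL','top',t(75,270),0);P('rail botR','top',t(723,104),0)
P('rail topL','top',t(32,264),.06);P('rail topR','top',t(742,88),.06)
P('S rail bot R','side',s(485,540),0)
P('S rail top far','side',s(302,26),.06)
P('S rail bot far','side',s(306,88),0)
P('S foot','side',s(333,345),.025);P('S valve','side',s(54,405),.025)
E
```

```text
foot L [0.6049 0.0261 0.025 ]
foot R [ 0.6186 -0.0215  0.025 ]
valve L [ 0.4442 -0.0346  0.025 ]
valve R [ 0.4486 -0.0553  0.025 ]
yfoot [0.5723 0.1696 0.025 ]
yval [0.3989 0.1521 0.025 ]
rail botL [0.5836 0.3227 0.    ]
rail botR [ 0.6969 -0.1202  0.    ]
rail topL [0.5836 0.3227 0.06  ]
rail topR [ 0.6937 -0.1223  0.06  ]
S rail bot R [ 0.6982 -0.1216  0.    ]
S rail top far [0.5875 0.3172 0.06  ]
S rail bot far [0.5897 0.318  0.    ]
S foot [0.613  0.0023 0.025 ]
S valve [ 0.4485 -0.0456  0.025 ]
```

```bash
cat >> h.py <<'E'
def tool():
    s=arm.get_state();return s,np.array(s['eef_pos']),Ro.from_euler('xyz',s['ee_rot']).as_matrix()
E
python3 - <<'E'
from h import *
s,p,R=tool();print(R.round(4))
u=np.array([-.961,-.276,0]);g=np.array([.612,.0023,.025])+.128*u
g[2]=.021+.0  # TCP: grasp pt 4mm above axis -> tcp 4mm below
print(g,(R.T@(g-p)).round(4))
for sg in(1,-1):
    zt=sg*np.array([.276,-.961,0]); v=R.T@zt; print(v.round(3),np.degrees(np.arctan2(-v[1],v[2])))
print(ray('side',(203,93),0),ray('side',(200,20),.18), ray('side',(110,77),0))
E
```

```text
[[-3.000e-04  9.669e-01 -2.551e-01]
 [-1.500e-03 -2.551e-01 -9.669e-01]
 [-1.000e+00  1.000e-04  1.500e-03]]
[ 0.488992 -0.033028  0.021   ] [0.1848 0.4813 0.5815]
[0.001 0.512 0.859] -30.80199515215916
[-0.001 -0.512 -0.859] 149.19800484784085
[0.47831506 0.44536293 0.        ] [0.4835849  0.48932437 0.18      ] [0.19515022 0.53324441 0.        ]
```

>>> jog_arm(motion=[{"dx": -0.04},{"dx": -0.04,"dy": 0.0,"dz": 0.04},{"dx": -0.04,"dy": 0.03,"dz": 0.07},{"dx": -0.04,"dy": 0.06,"dz": 0.1,"twist": -5},{"dx": -0.04,"dy": 0.09,"dz": 0.13,"twist": -10},{"dx": -0.04,"dy": 0.12,"dz": 0.16,"twist": -15},{"dx": -0.04,"dy": 0.15,"dz": 0.19,"twist": -20},{"dx": -0.04,"dy": 0.18,"dz": 0.22,"twist": -25},{"dx": -0.04,"dy": 0.21,"dz": 0.25,"twist": -30.8},{"dx": -0.04,"dy": 0.24,"dz": 0.28,"twist": -30.8},{"dx": -0.03,"dy": 0.27,"dz": 0.31,"twist": -30.8},{"dx": -0.02,"dy": 0.3,"dz": 0.34,"twist": -30.8},{"dx": -0.01,"dy": 0.33,"dz": 0.37,"twist": -30.8},{"dx": 0,"dy": 0.36,"dz": 0.4,"twist": -30.8},{"dx": 0.0,"dy": 0.385,"dz": 0.43,"twist": -30.8},{"dx": 0.0,"dy": 0.41,"dz": 0.46,"twist": -30.8},{"dx": 0.0,"dy": 0.435,"dz": 0.49,"twist": -30.8},{"dx": 0.0,"dy": 0.46,"dz": 0.52,"twist": -30.8},{"dx": 0.0,"dy": 0.481,"dz": 0.55,"twist": -30.8},{"dx": 0.01,"dy": 0.481,"dz": 0.581,"twist": -30.8}], gripper=0.0876, newtons=10)

```text
invalid input
```

>>> jog_arm(motion=[{"dx": -0.04,"dy": 0.0,"dz": 0.0,"twist": 0},{"dx": -0.04,"dy": 0.0,"dz": 0.04,"twist": 0}])

```text
t: 0.27
eef_pos: [0.1636, 0.622, 0.251]
ee_rot: [3.018, 1.561, 1.191]
force: [0.6, 1.8, 5.7]
width: 0.088
```

>>> jog_arm(motion=[{"dx": 0,"dy": 0.03,"dz": 0.03,"twist": -5},{"dx": 0,"dy": 0.06,"dz": 0.06,"twist": -10},{"dx": 0,"dy": 0.09,"dz": 0.09,"twist": -15},{"dx": 0,"dy": 0.12,"dz": 0.12,"twist": -20},{"dx": 0,"dy": 0.15,"dz": 0.15,"twist": -25},{"dx": 0,"dy": 0.18,"dz": 0.18,"twist": -30.8},{"dx": 0,"dy": 0.21,"dz": 0.21,"twist": -30.8},{"dx": 0,"dy": 0.24,"dz": 0.24,"twist": -30.8},{"dx": 0,"dy": 0.27,"dz": 0.27,"twist": -30.8},{"dx": 0,"dy": 0.3,"dz": 0.3,"twist": -30.8},{"dx": 0.01,"dy": 0.325,"dz": 0.33,"twist": -30.8},{"dx": 0.02,"dy": 0.35,"dz": 0.36,"twist": -30.8},{"dx": 0.03,"dy": 0.375,"dz": 0.39,"twist": -30.8},{"dx": 0.04,"dy": 0.4,"dz": 0.42,"twist": -30.8},{"dx": 0.04,"dy": 0.425,"dz": 0.45,"twist": -30.8},{"dx": 0.04,"dy": 0.45,"dz": 0.48,"twist": -30.8},{"dx": 0.04,"dy": 0.47,"dz": 0.51,"twist": -30.8},{"dx": 0.04,"dy": 0.481,"dz": 0.541,"twist": -30.8},{"dx": 0.04,"dy": 0.481,"dz": 0.541,"twist": -30.8},{"dx": 0.04,"dy": 0.481,"dz": 0.541,"twist": -30.8}])

```text
t: 1.93
eef_pos: [0.4887, -0.0335, 0.2051]
ee_rot: [-1.653, 1.57, -2.948]
force: [-0.6, 0.1, -0.0]
width: 0.0876
```

```bash
python3 - <<'E'
from h import *
import cv2
s,p,R=tool();print(s['t'],p,R.round(4))
a=arm.grab_frame('side')[:,:,::-1]; cv2.imwrite("pics/s1.png",cv2.resize(a[80:300,120:360],None,fx=3,fy=3))
u=np.array([-.961,-.276,0]);g=np.array([.612,.0023,.025])+.128*u;g[2]=.021
print(R.T@(g-p))
E
```

```text
1.9333 [ 0.4887259  -0.03350471  0.20509063] [[-1.200e-03  9.622e-01  2.725e-01]
 [-2.000e-04  2.725e-01 -9.622e-01]
 [-1.000e+00 -1.200e-03 -1.000e-04]]
[ 0.18409005  0.00061558 -0.00036713]
```

View pics/s1.png

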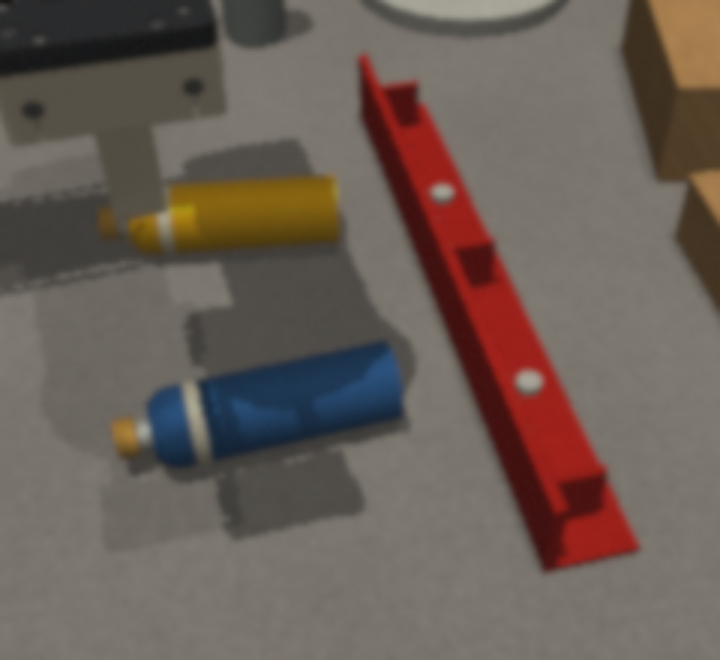

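>>> jog_arm(motion=[{"dx": 0.04,"dy": 0,"dz": 0,"twist": 0},{"dx": 0.08,"dy": 0,"dz": 0,"twist": 0},{"dx": 0.12,"dy": 0,"dz": 0,"twist": 0},{"dx": 0.15,"dy": 0,"dz": 0,"twist": 0},{"dx": 0.17,"dy": 0,"dz": 0,"twist": 0},{"dx": 0.184,"dy": 0,"dz": 0,"twist": 0},{"dx": 0.184,"dy": 0,"dz": 0,"twist": 0},{"dx": 0.184,"dy": 0,"dz": 0,"twist": 0}])

```text
t: 2.65
eef_pos: [0.4887, -0.0309, 0.0214]
ee_rot: [-1.459, 1.569, -2.748]
force: [-0.1, 0.0, -0.1]
width: 0.0877
```

>>> jog_arm(motion=[{"dx": 0,"dy": 0,"dz": 0,"twist": 0},{"dx": 0,"dy": 0,"dz": 0,"twist": 0},{"dx": 0,"dy": 0,"dz": 0,"twist": 0},{"dx": 0,"dy": 0,"dz": 0,"twist": 0},{"dx": 0,"dy": 0,"dz": 0,"twist": 0},{"dx": 0,"dy": 0,"dz": 0,"twist": 0},{"dx": 0,"dy": 0,"dz": 0,"twist": 0},{"dx": 0,"dy": 0,"dz": 0,"twist": 0}], gripper=0.03, newtons=12)

```text
t: 3.32
eef_pos: [0.4894, -0.0323, 0.0223]
ee_rot: [0.027, 1.57, -1.263]
force: [-2.3, -7.8, 14.2]
width: 0.04
```

```bash
python3 - <<'E'
from h import *
import cv2
for n,(a,b,c,d) in (('side',(110,300,120,340)),('top',(150,320,180,380))):
    im=arm.grab_frame(n)[:,:,::-1]; cv2.imwrite(f"pics/{n}2.png",cv2.resize(im[a:b,c:d],None,fx=3,fy=3,interpolation=cv2.INTER_CUBIC))
s,p,R=tool();print(s['t'],p,s['force'],s['moment'],s['width'])
E
```

```text
3.4167 [ 0.4895492  -0.03306146  0.02305367] [-3.40464284 -9.62653216 21.83883657] [-4.08227862  1.23209301 -0.11092014] 0.032773952450525334
```

View pics/side2.png

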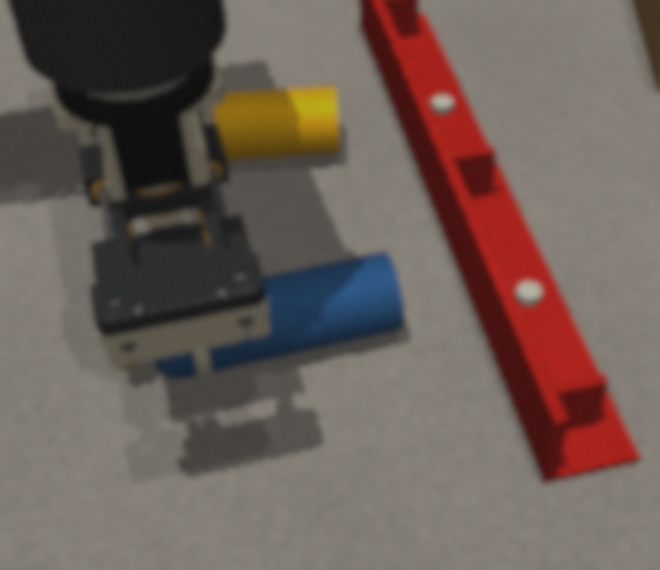

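View pics/top2.png

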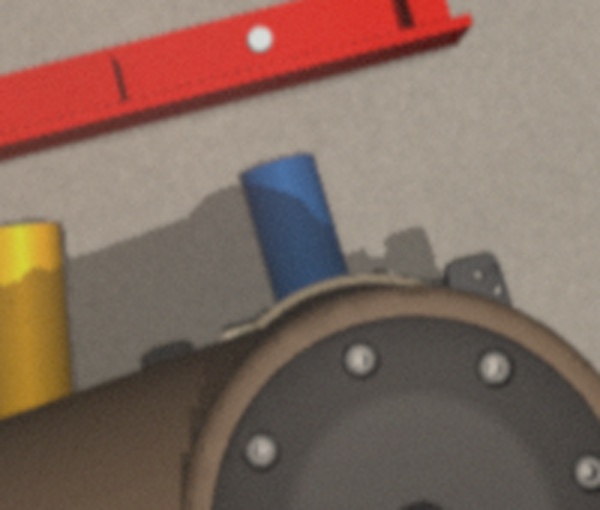

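>>> jog_arm(motion=[{"dx": 0,"dy": 0,"dz": 0,"twist": 0},{"dx": 0,"dy": 0,"dz": 0,"twist": 0},{"dx": 0,"dy": 0,"dz": 0,"twist": 0}], gripper=0.066)

```text
t: 3.67
eef_pos: [0.4892, -0.0321, 0.022]
ee_rot: [1.133, 1.57, -0.159]
force: [0.1, -0.1, -0.3]
width: 0.0478
```

```bash
python3 - <<'E'
from h import *
import cv2
s,p,R=tool();print(s['t'],p,s['force'],s['moment'],s['width'])
for n,(a,b,c,d) in (('side',(130,300,120,320)),):
    im=arm.grab_frame(n)[:,:,::-1]; cv2.imwrite(f"pics/{n}3.png",cv2.resize(im[a:b,c:d],None,fx=4,fy=3.5,interpolation=cv2.INTER_CUBIC))
for w in (.044,.033):
  for z in (.0,.01,.02): print(w,z,proj('side',[*(p+R[:,2]*w)[:2],z]))
E
```

```text
3.6667 [ 0.48919619 -0.03206432  0.02198851] [ 0.08795143 -0.11137581 -0.34588676] [ 0.00212929 -0.02535397  0.01853567] 0.04781165688059387
0.044 0.0 [187.62328613 246.71689128]
0.044 0.01 [186.90233611 243.35602341]
0.044 0.02 [186.16460616 239.9169322 ]
0.033 0.0 [186.67246213 241.8231004 ]
0.033 0.01 [185.94922048 238.44630556]
0.033 0.02 [185.20934672 234.99185583]
```

View pics/side3.png

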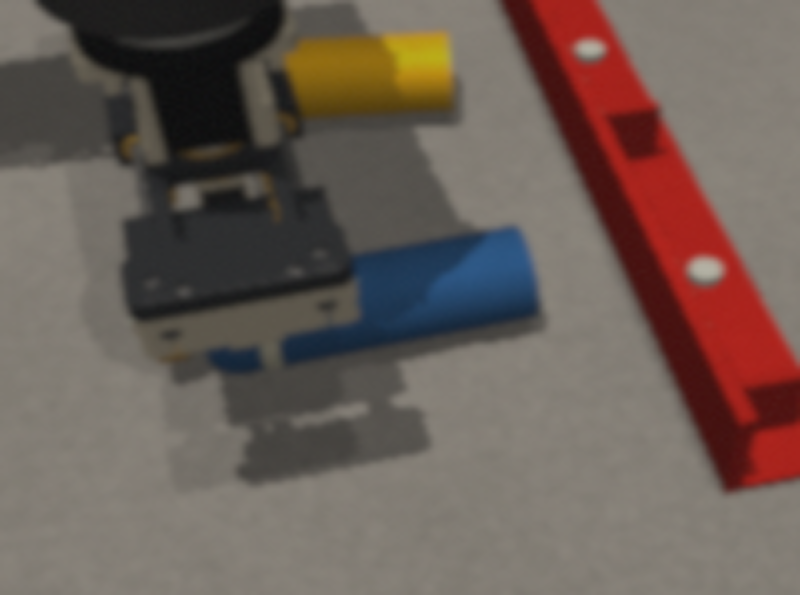

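>>> jog_arm(motion=[{"dx": 0,"dy": 0,"dz": 0,"twist": 0},{"dx": 0,"dy": 0,"dz": 0,"twist": 0},{"dx": 0,"dy": 0,"dz": 0,"twist": 0},{"dx": 0,"dy": 0,"dz": 0,"twist": 0},{"dx": -0.009,"dy": 0,"dz": 0,"twist": 0},{"dx": -0.009,"dy": 0,"dz": 0,"twist": 0}], gripper=0.07)

```text
t: 4.22
eef_pos: [0.4899, -0.0316, 0.032]
ee_rot: [1.386, 1.569, 0.096]
force: [0.8, 0.4, -0.4]
width: 0.0701
```

```bash
python3 - <<'E'
from h import *
import cv2
s,p,R=tool();print(s['t'],p,s['force'],s['moment'],s['width'])
for n,(a,b,c,d) in (('side',(170,270,140,290)),):
    im=arm.grab_frame(n)[:,:,::-1]; cv2.imwrite(f"pics/{n}4.png",cv2.resize(im[a:b,c:d],None,fx=5,fy=5,interpolation=cv2.INTER_CUBIC))
E
```

```text
4.2167 [ 0.48990293 -0.03157975  0.03198631] [ 0.82732412  0.40583638 -0.36513544] [-0.09093357 -0.09827829  0.03650567] 0.07008121597429358
```

View pics/side4.png

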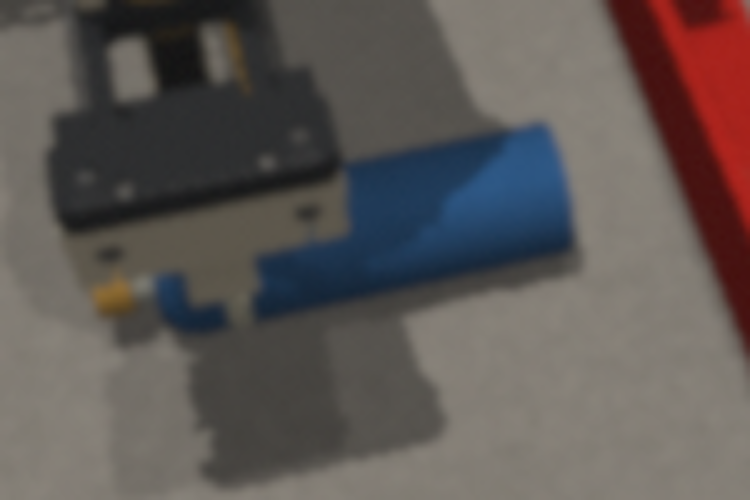

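```bash
python3 - <<'E'
from h import *
s,p,R=tool()
h=np.array([.4887,-.0335,.205])
for w in (-.055,0,.044,.055,.065):
  print('hover',w,[proj('side',[*(h+R0*w)[:2],z]).round(0) for R0 in [np.array([.2725,-.962,0])] for z in (.194,.22,.252)])
for w in (-.046,0,.035,.046,.056):
  print('now',w,[proj('side',[*(p+R[:,2]*w)[:2],z]).round(0) for z in (.021,.04,.06,.08)])
print(R.round(3))
E
```

```text
hover -0.055 [array([162., 124.]), array([159., 110.]), array([155.,  91.])]
hover 0 [array([166., 145.]), array([163., 131.]), array([158., 111.])]
hover 0.044 [array([169., 165.]), array([166., 150.]), array([162., 130.])]
hover 0.055 [array([170., 170.]), array([167., 155.]), array([163., 135.])]
hover 0.065 [array([171., 175.]), array([168., 160.]), array([163., 140.])]
now -0.046 [array([179., 202.]), array([178., 195.]), array([176., 188.]), array([175., 180.])]
now 0 [array([183., 220.]), array([181., 213.]), array([180., 206.]), array([178., 198.])]
now 0.035 [array([186., 235.]), array([184., 228.]), array([183., 221.]), array([181., 213.])]
now 0.046 [array([187., 240.]), array([185., 233.]), array([184., 226.]), array([182., 218.])]
now 0.056 [array([188., 245.]), array([186., 238.]), array([185., 231.]), array([183., 223.])]
[[ 0.002  0.961  0.276]
 [ 0.     0.276 -0.961]
 [-1.     0.002  0.   ]]
```

>>> jog_arm(motion=[{"dx": 0.007,"dy": 0,"dz": 0,"twist": 0},{"dx": 0.015,"dy": 0,"dz": 0,"twist": 0},{"dx": 0.015,"dy": 0,"dz": 0,"twist": 0}], gripper=0.08)

```text
t: 4.52
eef_pos: [0.4878, -0.0321, 0.0138]
ee_rot: [-1.668, 1.568, -2.96]
force: [-0.7, 0.3, -0.9]
width: 0.079
```

```bash
python3 - <<'E'
from h import *
import cv2
s,p,R=tool();print(s['t'],p,s['force'],s['moment'],s['width'])
for n,(a,b,c,d) in (('side',(100,270,120,290)),('top',(180,384,180,400))):
    im=arm.grab_frame(n)[:,:,::-1]; cv2.imwrite(f"pics/{n}5.png",cv2.resize(im[a:b,c:d],None,fx=3.5,fy=3.5 if n=='side' else 2.9,interpolation=cv2.INTER_CUBIC))
E
```

```text
4.5167 [ 0.48775142 -0.03205289  0.01384819] [-0.7477083   0.33576977 -0.91059291] [-0.03792126  0.04726187 -0.02804754] 0.07899663670926849
```

View pics/side5.png

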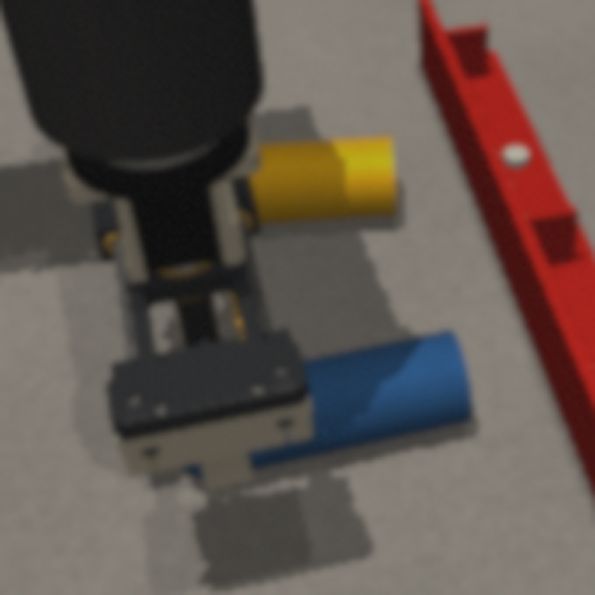

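View pics/top5.png

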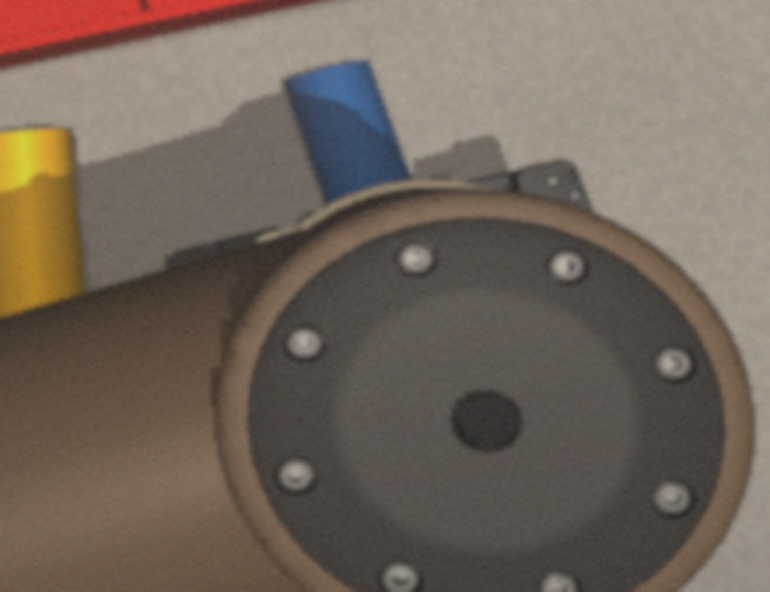

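>>> jog_arm(motion=[{"dx": 0.004,"dy": 0,"dz": 0,"twist": 0},{"dx": 0.005,"dy": 0,"dz": 0,"twist": 0},{"dx": 0.005,"dy": 0,"dz": 0,"twist": 0}])

```text
t: 4.87
eef_pos: [0.4888, -0.0318, 0.0103]
ee_rot: [-1.573, 1.57, -2.864]
force: [1.0, 0.3, 0.2]
width: 0.0802
```

>>> jog_arm(motion=[{"dx": 0.003,"dy": 0,"dz": 0,"twist": 0},{"dx": 0.006,"dy": 0,"dz": 0,"twist": 0},{"dx": 0.006,"dy": 0,"dz": 0,"twist": 0}])

```text
t: 5.12
eef_pos: [0.4887, -0.0318, 0.0041]
ee_rot: [-1.687, 1.57, -2.978]
force: [0.3, -0.5, 0.4]
width: 0.0799
```

>>> jog_arm(motion=[{"dx": 0,"dy": 0,"dz": 0,"twist": 0},{"dx": 0,"dy": 0,"dz": 0,"twist": 0},{"dx": 0,"dy": 0,"dz": 0,"twist": 0},{"dx": 0,"dy": 0,"dz": 0,"twist": 0},{"dx": 0,"dy": 0,"dz": 0,"twist": 0},{"dx": 0,"dy": 0,"dz": 0,"twist": 0}], gripper=0.035, newtons=12)

```text
t: 5.62
eef_pos: [0.4892, -0.0319, 0.0048]
ee_rot: [0.829, 1.571, -0.462]
force: [0.7, -2.2, 1.5]
width: 0.0495
```

```bash
python3 - <<'E'
from h import *
import cv2
s,p,R=tool();print(s['t'],p,s['force'],s['moment'],s['width'])
for n,(a,b,c,d) in (('side',(100,270,120,290)),):
    im=arm.grab_frame(n)[:,:,::-1]; cv2.imwrite(f"pics/{n}6.png",cv2.resize(im[a:b,c:d],None,fx=3.5,fy=3.5 if n=='side' else 2.9,interpolation=cv2.INTER_CUBIC))
E
```

```text
5.6167 [ 0.48917353 -0.0318967   0.00484037] [ 0.7308078  -2.22529314  1.54750151] [-0.89791531 -0.06315784 -0.10807994] 0.04952404114798015
```

View pics/side6.png

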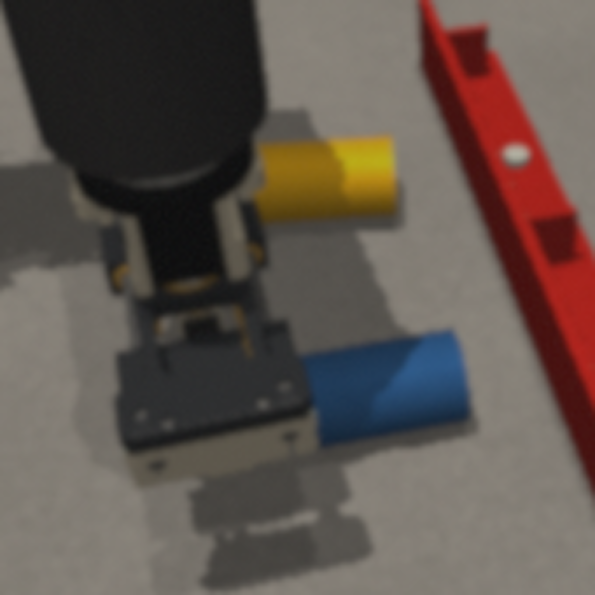

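>>> jog_arm(motion=[{"dx": 0,"dy": 0.006,"dz": 0,"twist": 0.5},{"dx": 0,"dy": 0.014,"dz": 0,"twist": 1},{"dx": 0,"dy": 0.022,"dz": 0.001,"twist": 1.8},{"dx": 0,"dy": 0.03,"dz": 0.001,"twist": 1.8},{"dx": 0,"dy": 0.038,"dz": 0.001,"twist": 1.8},{"dx": 0,"dy": 0.044,"dz": 0.0015,"twist": 1.8},{"dx": 0,"dy": 0.048,"dz": 0.0015,"twist": 1.8},{"dx": 0,"dy": 0.048,"dz": 0.0015,"twist": 1.8}])

```text
t: 6.33
eef_pos: [0.5353, -0.0201, 0.0046]
ee_rot: [-1.494, 1.569, -2.817]
force: [-2.0, -1.4, 4.8]
width: 0.0493
```

```bash
python3 - <<'E'
from h import *
import cv2
s,p,R=tool();print(s['t'],p,s['force'],s['moment'],s['width'])
for n,(a,b,c,d) in (('side',(100,270,140,310)),('top',(130,330,180,380))):
    im=arm.grab_frame(n)[:,:,::-1]; cv2.imwrite(f"pics/{n}7.png",cv2.resize(im[a:b,c:d],None,fx=3,fy=3,interpolation=cv2.INTER_CUBIC))
E
```

```text
6.3333 [ 0.53527415 -0.02011108  0.0046427 ] [-2.00367108 -1.40514837  4.83891779] [-0.48835752  0.81477019  0.00181211] 0.04927774882730935
```

View pics/side7.png

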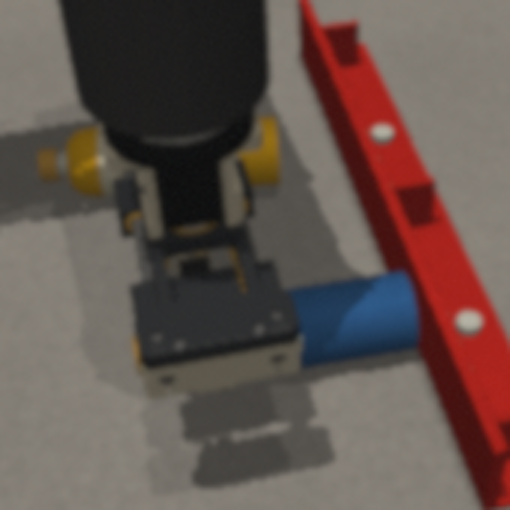

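View pics/top7.png

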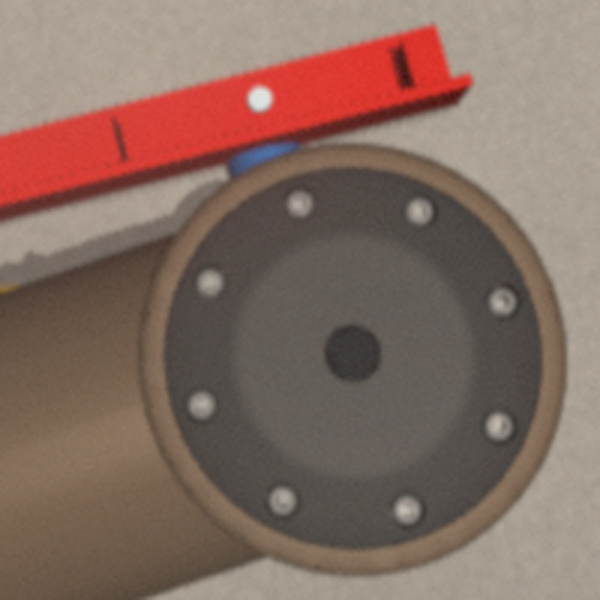

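>>> jog_arm(motion=[{"dx": 0,"dy": 0.003,"dz": 0,"twist": 0},{"dx": 0,"dy": 0.006,"dz": 0,"twist": 0},{"dx": 0,"dy": 0.006,"dz": 0,"twist": 0}])

```text
t: 6.68
eef_pos: [0.5386, -0.0195, 0.0043]
ee_rot: [-1.555, 1.565, -2.879]
force: [-8.1, -2.5, 10.3]
width: 0.0491
```

>>> jog_arm(motion=[{"dx": -0.006,"dy": -0.001,"dz": 0,"twist": 0},{"dx": -0.013,"dy": -0.002,"dz": 0,"twist": 0},{"dx": -0.022,"dy": -0.003,"dz": 0,"twist": 0},{"dx": -0.032,"dy": -0.003,"dz": 0,"twist": 0},{"dx": -0.042,"dy": -0.002,"dz": 0,"twist": 0},{"dx": -0.052,"dy": 0.001,"dz": 0,"twist": 0},{"dx": -0.061,"dy": 0.004,"dz": 0,"twist": 0},{"dx": -0.061,"dy": 0.004,"dz": 0,"twist": 0}])

```text
t: 7.35
eef_pos: [0.5474, -0.017, 0.0685]
ee_rot: [1.51, 1.567, 0.188]
force: [-1.3, -0.2, -0.2]
width: 0.0489
```

```bash
python3 - <<'E'
from h import *
import cv2
s,p,R=tool();print(s['t'],p,s['force'],s['moment'],s['width'])
for n,(a,b,c,d) in (('side',(70,270,140,340)),):
    im=arm.grab_frame(n)[:,:,::-1]; cv2.imwrite(f"pics/{n}8.png",cv2.resize(im[a:b,c:d],None,fx=3,fy=3,interpolation=cv2.INTER_CUBIC))
E
```

```text
7.35 [ 0.54743783 -0.01696138  0.06846016] [-1.33471054 -0.17264487 -0.22537167] [-0.25641022  0.76001674  0.02469842] 0.04889810171686329
```

View pics/side8.png

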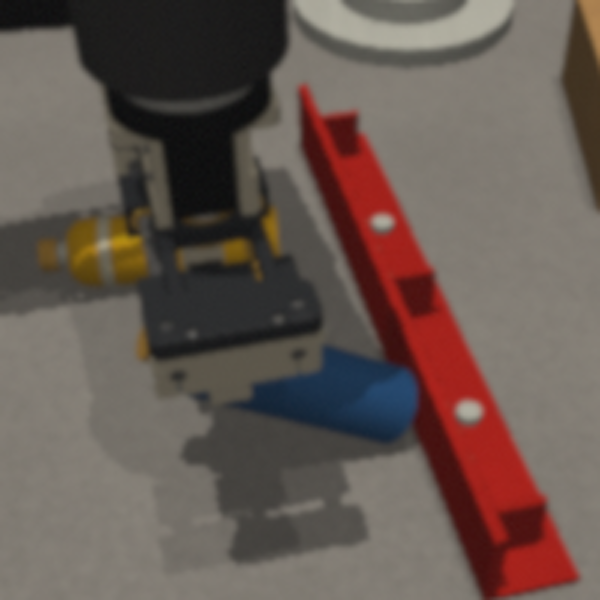

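>>> jog_arm(motion=[{"dx": -0.008,"dy": 0.004,"dz": 0,"twist": 0},{"dx": -0.016,"dy": 0.009,"dz": 0,"twist": 0},{"dx": -0.0225,"dy": 0.015,"dz": 0,"twist": 0},{"dx": -0.0285,"dy": 0.022,"dz": 0,"twist": 0},{"dx": -0.0335,"dy": 0.0295,"dz": 0,"twist": 0},{"dx": -0.0375,"dy": 0.0375,"dz": 0,"twist": 0},{"dx": -0.041,"dy": 0.0465,"dz": 0,"twist": 0},{"dx": -0.043,"dy": 0.056,"dz": 0,"twist": 0},{"dx": -0.043,"dy": 0.056,"dz": 0,"twist": 0}])

```text
t: 8.15
eef_pos: [0.602, -0.0033, 0.1093]
ee_rot: [1.178, 1.569, -0.144]
force: [-0.5, -0.5, 3.3]
width: 0.049
```

```bash
python3 - <<'E'
from h import *
import cv2
s,p,R=tool();print(s['t'],p,s['force'],s['moment'],s['width'])
for n,(a,b,c,d) in (('side',(70,270,140,340)),):
    im=arm.grab_frame(n)[:,:,::-1]; cv2.imwrite(f"pics/{n}9.png",cv2.resize(im[a:b,c:d],None,fx=3,fy=3,interpolation=cv2.INTER_CUBIC))
E
```

```text
8.15 [ 0.6020236  -0.00327579  0.10926168] [-0.53064908 -0.50502937  3.3312303 ] [0.06905598 0.30600798 0.00542863] 0.0489909811009144
```

View pics/side9.png

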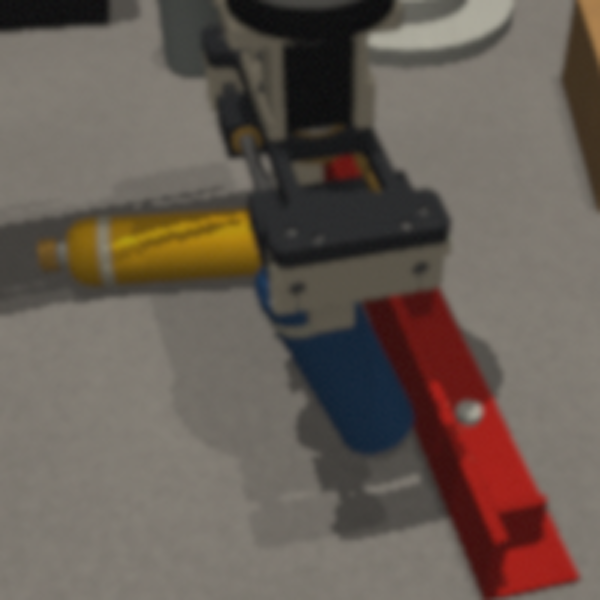

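>>> jog_arm(motion=[{"dx": -0.001,"dy": 0.01,"dz": 0,"twist": 0},{"dx": -0.0015,"dy": 0.02,"dz": 0,"twist": 0},{"dx": -0.001,"dy": 0.03,"dz": 0,"twist": 0},{"dx": 0.0005,"dy": 0.038,"dz": 0,"twist": 0},{"dx": 0.001,"dy": 0.0395,"dz": 0,"twist": 0},{"dx": 0.001,"dy": 0.0395,"dz": 0,"twist": 0}])

```text
t: 8.7
eef_pos: [0.6408, 0.0063, 0.1091]
ee_rot: [1.321, 1.566, -0.0]
force: [2.3, 0.1, 7.4]
width: 0.0489
```

```bash
python3 - <<'E'
from h import *
import cv2
s,p,R=tool();print(s['t'],p,s['force'],s['moment'],s['width'])
for n,(a,b,c,d) in (('side',(70,270,140,340)),('top',(100,300,180,380))):
    im=arm.grab_frame(n)[:,:,::-1]; cv2.imwrite(f"pics/{n}10.png",cv2.resize(im[a:b,c:d],None,fx=3,fy=3,interpolation=cv2.INTER_CUBIC))
E
```

```text
8.7 [0.64075611 0.00630733 0.10914734] [2.26428417 0.12356058 7.40572963] [-0.03544858 -0.64229126 -0.04630248] 0.04892336980009884
```

View pics/side10.png

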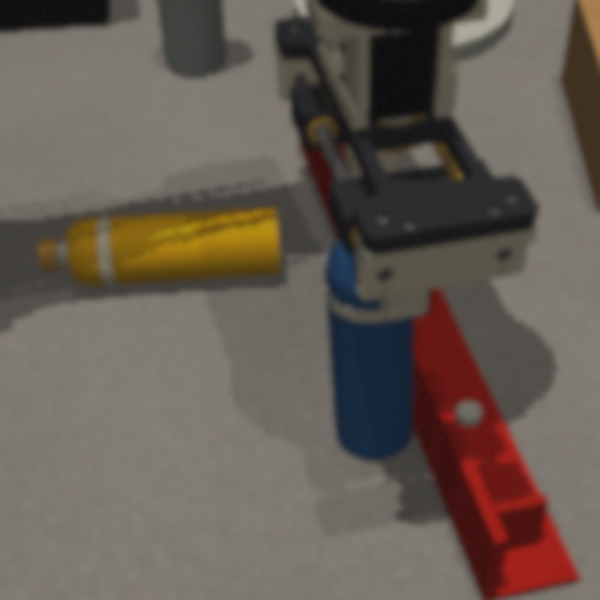

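View pics/top10.png

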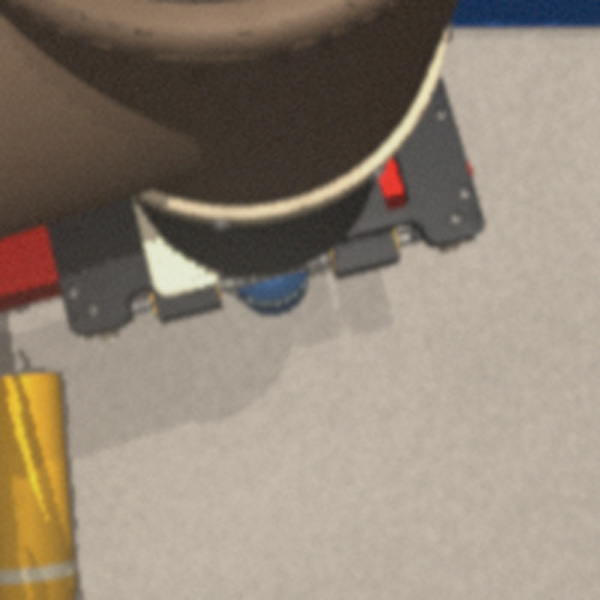

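```bash
python3 - <<'E'
from h import *
n=np.array([.969,.245,0]);o=np.array([.641,.1,0]);ys=np.array([-.245,.969,0])
# foot centre guess standing
for xr in(-.025,-.03):
  f=o+xr*n-.0876*ys
  e=ys*.025
  for z in (0,.05,.122,.17):
    c=f+[0,0,z]
    # silhouettes left/right
    pts=np.array([proj('side',c+.025*np.array([np.cos(a),np.sin(a),0])) for a in np.linspace(0,6.28,73)])
    q=lambda u:(u-[140,70])*3
    print(xr,z,'ctr',q(proj('side',c)).round(),'L',q(pts[pts[:,0].argmin()]).round(),'R',q(pts[pts[:,0].argmax()]).round(),'low',q(pts[pts[:,1].argmax()]).round())
E
```

```text
-0.025 0 ctr [372. 423.] L [333. 423.] R [411. 426.] low [373. 453.]
-0.025 0.05 ctr [374. 370.] L [333. 369.] R [415. 372.] low [375. 400.]
-0.025 0.122 ctr [378. 281.] L [334. 281.] R [422. 284.] low [379. 311.]
-0.025 0.17 ctr [381. 213.] L [334. 213.] R [428. 216.] low [382. 243.]
-0.03 0 ctr [365. 425.] L [326. 425.] R [403. 425.] low [365. 455.]
-0.03 0.05 ctr [366. 371.] L [325. 371.] R [407. 374.] low [367. 401.]
-0.03 0.122 ctr [369. 282.] L [325. 282.] R [414. 285.] low [370. 313.]
-0.03 0.17 ctr [372. 214.] L [325. 214.] R [419. 217.] low [373. 244.]
```

>>> jog_arm(motion=[{"dx": 0,"dy": 0.002,"dz": 0,"twist": 0},{"dx": 0,"dy": 0.004,"dz": 0,"twist": 0},{"dx": 0,"dy": 0.004,"dz": 0,"twist": 0}])

```text
t: 9.05
eef_pos: [0.6436, 0.007, 0.1089]
ee_rot: [1.294, 1.568, -0.028]
force: [1.0, -0.6, 7.3]
width: 0.0491
```

```bash
python3 - <<'E'
from h import *
import cv2
s,p,R=tool();print(s['t'],p,s['force'],s['moment'],s['width'])
for n,(a,b,c,d) in (('side',(120,240,220,320)),):
    im=arm.grab_frame(n)[:,:,::-1]; cv2.imwrite(f"pics/{n}11.png",cv2.resize(im[a:b,c:d],None,fx=5,fy=5,interpolation=cv2.INTER_CUBIC))
E
```

```text
9.05 [0.64360602 0.00704214 0.10885172] [ 1.0215443  -0.63327228  7.28408193] [-0.18705447 -0.18400458 -0.0557136 ] 0.04911325212837065
```

View pics/side11.png

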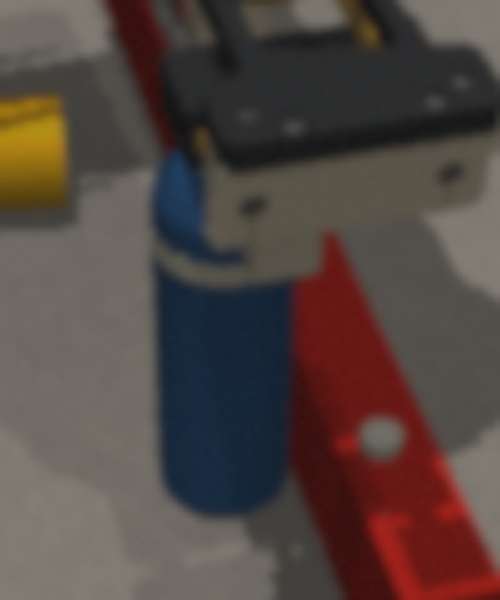

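>>> jog_arm(motion=[{"dx": 0,"dy": 0,"dz": 0,"twist": 0},{"dx": 0,"dy": 0,"dz": 0,"twist": 0},{"dx": 0,"dy": 0,"dz": 0,"twist": 0},{"dx": 0,"dy": 0,"dz": 0,"twist": 0},{"dx": 0,"dy": 0,"dz": 0,"twist": 0},{"dx": 0,"dy": 0,"dz": 0,"twist": 0},{"dx": 0,"dy": 0,"dz": 0,"twist": 0}], gripper=0.085)

```text
t: 9.68
eef_pos: [0.6417, 0.007, 0.1075]
ee_rot: [-1.717, 1.571, -3.039]
force: [0.2, 0.0, -0.7]
width: 0.0843
```

>>> jog_arm(motion=[{"dx": -0.005,"dy": 0,"dz": 0,"twist": 0},{"dx": -0.015,"dy": 0,"dz": 0,"twist": 0},{"dx": -0.03,"dy": 0,"dz": 0,"twist": 0},{"dx": -0.05,"dy": 0,"dz": 0,"twist": 0},{"dx": -0.07,"dy": 0,"dz": 0,"twist": 0},{"dx": -0.09,"dy": 0,"dz": 0,"twist": 0},{"dx": -0.11,"dy": 0,"dz": 0,"twist": 0},{"dx": -0.13,"dy": 0,"dz": 0,"twist": 0},{"dx": -0.13,"dy": 0,"dz": 0,"twist": 0},{"dx": -0.13,"dy": 0,"dz": 0,"twist": 0}])

```text
t: 10.52
eef_pos: [0.6426, 0.0071, 0.2402]
ee_rot: [1.578, 1.567, 0.255]
force: [0.3, 0.8, 0.2]
width: 0.0852
```

```bash
python3 - <<'E'
from h import *
import cv2
s,p,R=tool();print(s['t'],p,s['force'],s['width'])
im=arm.grab_frame('side')[:,:,::-1]; cv2.imwrite("pics/side12.png",cv2.resize(im[70:270,140:340],None,fx=3,fy=3,interpolation=cv2.INTER_CUBIC))
E
```

```text
10.5167 [0.64256099 0.00714191 0.24019316] [0.32409241 0.76173879 0.19377917] 0.08523401619394413
```

View pics/side12.png

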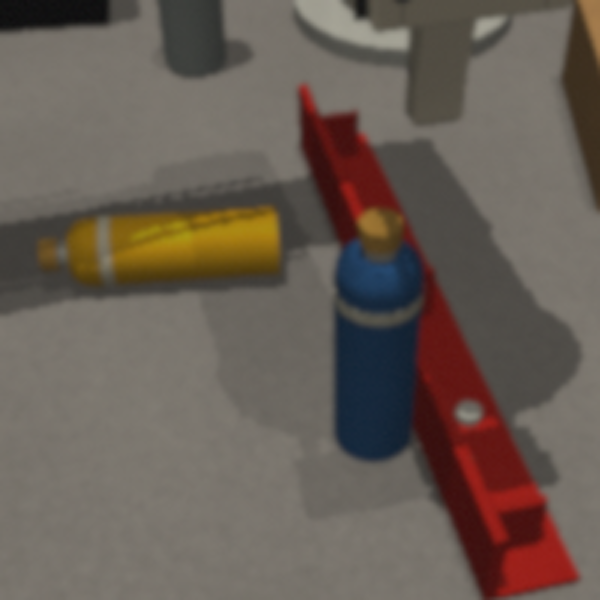

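```bash
python3 -c "
from station import arm
print(arm.job_done())"
```

```text
the job is handed in; nothing more can be done
None
```

The blue bottle is standing upright on its foot against the red rail, released. I handed the job in at about 10.6 s of the 35 s allowed; no verdict was reported.

I gripped it near the shoulder, slid it about 52 mm until it pressed on the rail (about 8.5 N back), raised it in an arc with the foot on the bench, then opened and backed straight up.

**Last checks**
- **Blue bottle:** in the last side picture the valve top is within a pixel or two of where a vertical bottle 25 mm from the face would show. The foot and side edges agree to 1–2 mm.
- **Yellow bottle:** its foot edge shows at the same pixels as at the start, so I saw no movement.
- **Gripper:** it is open and well clear, and the tool force is under 1 N.

**What went wrong or disagreed**
- **First grip failed:** the fingers closed over the top of the bottle, reading 33 mm with 22 N upward. I opened, lowered and gripped again at 49.5 mm.
- **Fingertip height:** the tips looked about 20–25 mm higher than the reported TCP height implies. I did not find out why, and set the height by picture and force instead.
- **Refused move:** one early jog call came back as invalid input, and nothing moved.

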